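# Close a pair of leafed square cups rim on rim

### The arm

A 7-joint arm with a two-finger parallel gripper is mounted at the origin on the work surface. World frame = base frame: x ahead of the robot, y to its left, z up, the work surface at z = 0. Lengths are in m, angles in rad, forces in N, time in s.
With the tool pointing down it reaches from about 0.35 to 0.9 m from the base axis. Payload 7.2 kg.
Tool frame: the origin (TCP) lies at the very end of the fingers, on their centre line; the grasp point (between the pads) lies 19 mm behind it; z points along the fingers, x is the direction in which the jaws open and shut, and the axes are right-handed (so a half turn about z gives the same grasp; the last joint's range is limited). The gripper opens to 85 mm and grips with 20 to 120 N. Pads are 22 mm wide; open, the fingers measure 114 mm over their backs; the gripper's body (76 mm by 85 mm) begins 54 mm behind the grasp point. The pads swing forward as they close: fully open they stand 13 mm farther back than shut.
Start: joints at [1.153, 0.411, -0.013, 1.596, 0.006, 1.134, -0.082], TCP at [0.214, -0.587, 0.231] pointing down, gripper open.
Joint ranges: [-2.95, 2.95], [-0.29, 1.99], [-1.47, 1.44], [0.14, 2.54], [-1.03, 4.17], [0.13, 1.85], [-2.86, 2.86]. Speed limits (rad/s): [2.39, 2.39, 3.01, 3.01, 3.14, 3.14, 3.14].

### API

Orientations are given as a rotation vector (axis times angle).
In Python, from workcell import readout, snapshot, camera_model, bot gives the robot as it stands. The module is installed in compiled form; this text tells all that it offers.
- The arm moves only by the tool servo_tool, never from a script. Its argument "motion" is a list that holds one entry, the list of rows, each a list of 7 numbers: the turn, a rotation vector about the tool's x, y, z in rad, then the shift along the tool's x, y, z in mm, then the finger opening in mm, from 0 to 85.4. In form: [[[ax, ay, az, tx, ty, tz, claw], ...]]. A call has 1 to 20 rows; each row is the pose to reach, as a shift and turn from the pose commanded when the call began, along the tool's axes at that moment; what a row does not reach only later rows make up. A row lasts 1/10 s, in which the tool goes at most 50 mm and 8.59 degrees, less where a joint would pass 70% of its speed; a pose out of reach is approached as far as the arm can. A call with a gripper value outside its range is refused whole. The fingers move at their own pace and stop on an object; "grip_force" is the grip in N (left out, the last holds). Time passes only in rows, so rows that repeat a pose let the fingers close. It gives the time, the measured TCP pose, the force and the opening at its end, in the units of the state.
- readout.state(): the state, without advancing time (a new reading comes with each control period).
- snapshot(name): name is "side" or "top"; returns the picture (480x640x3 uint8, red, green, blue); there is no depth.
- camera_model(name): a dict with "mtx" (3x3 intrinsics, pixels), "rvec" (rotation vector, rad) and "tvec" (3), from world to camera coordinates, as OpenCV has them. Camera axes: x right, y down, z forward; pixel columns grow to the right and rows downward; lengths in m; the calibration is good to about 2 mm. A picture is of the moment at which its call begins. camera_model takes no time and is no camera call.
- bot.job_done(): hands the job in, once; it reports no verdict.
The state is a dict: "t": time; "joint_pos": joint angles; "qd": joint speeds; "joint_torque": joint torques, N m; "position": TCP position; "ee_rot": TCP orientation; "contact_force": force on the tool from outside, world axes, zero at the start; "moment": the same for the moment, N m; "finger_gap": opening from 0.0 (shut) to 1.0 (fully open).
Only numpy, scipy, OpenCV 4.12 (cv2) and the standard library are available. Lean on these libraries where they do the work, as an engineer would, in place of code of your own. Each camera call takes 0.05 s, during which the arm holds its last target.

### The job

In the leaf finishing shop one large square silver cup stands mouth up in the sheet pan, and its twin, the other large square one, stands mouth down on the table. Set the twin, still mouth down, on the one in the pan so that they sit rim on rim with their square rims lined up, and leave the pair standing. Lower it on, do not let it drop; keep the lower cup where it stands in the pan, and leave the small square cup and the round cup where they are.

Things in the scene. Friction and masses are not known exactly. Their poses are not given: they have to be found in the camera images.
- upper_cup_center (a point): Centre, half-way up, of the large square silver cup, mouth down on the table: the one to move. 90 mm high, about 0.3 kg. Straight square body 58 x 58 mm (walls 6 mm), closed flat foot now on top; flat collar 92 x 92 mm, 10 mm thick, round the mouth at the bottom. Grip the body on opposite sides above the collar. z is up, x and y square to the sides; quarter turns look the same.
- lower_cup_center (a point): Centre, half-way up, of the loose twin cup (same shape and size, about 0.3 kg), mouth up in a shallow sheet pan 340 x 300 mm, 22 mm high. Its rim, flat and 23 mm wide, lies on top, 45 mm above this point. z is up, x and y square to the sides. With the other cup on it the two centres are 90 mm apart, one above the other.
- small_cup_center (a point): Centre, half-way up, of a smaller square silver cup standing mouth down on the table: 65 mm high, body 40 mm, collar 62 mm. A bystander, to be left where it is. The three mouth-down cups swap places from run to run, at least 130 mm apart.
- round_cup_center (a point): Centre, half-way up, of a round silver cup standing mouth down on the table: 90 mm high, body 58 mm and collar 92 mm in diameter. A bystander, to be left where it is.
Not all that is in view belongs to the job. Leave any green look-alike of the part that bears upper_cup_center alone.

How it is judged:
At the end, for the whole second after the job is handed in: Large square cup mouth down on its twin, rim on rim: centres within 15 mm sideways, 85 to 95 mm apart in height, sides parallel within 0.2 rad (any quarter turn), both upright within 0.1 rad, at rest; lower, small square and round cup each within 30 mm of their starts (horizontal distance between upper_cup_center and lower_cup_center below 0.015 m and z of upper_cup_center in the frame of lower_cup_center between 0.085 and 0.095 m and angle between each of upper_cup_center, lower_cup_center's own z axis and vertical below 0.1 rad and (angle between the x axis of upper_cup_center and the x axis of lower_cup_center, either way round below 0.2 rad or angle between the x axis of upper_cup_center and the y axis of lower_cup_center, either way round below 0.2 rad) and linear speed of upper_cup below 0.02 m/s and distance of each of lower_cup_center, small_cup_center, round_cup_center from where it was at the start of the episode below 0.03 m); the robot touches nothing.
It fails at once if the cup is dropped on to its twin (it moves faster than 0.6 m/s within 30 mm of being over it) (horizontal distance between upper_cup_center and lower_cup_center below 0.03 m and linear speed of upper_cup above 0.6 m/s).
It also fails if it takes over 32 s, if anything falls off the work surface, if the arm or the gripper's body presses on something with over 40 N, if the wrist force passes 120 N, or if a joint passes its speed limit or range.

## Working session

There is one attempt and no reset: what is moved stays moved. The work goes in short steps, Python scripts to look and compute and a tool call to move; the robot and the scene stay as the last step left them, time stands still between calls to the robot, and variables do not carry over. Pictures are saved under pics/ and viewed, and the job is handed in when it is done.

Besides the shell and the picture viewer there is one more tool, called as name(argument=value, ...), one argument or row to a line, values as JSON. servo_tool: Moves the arm, as the interface text tells. Its arguments: {"type":"object","properties":{"motion":{"type":"array"},"grip_force":{"type":"number"}},"required":["motion"]}

```bash
mkdir -p pics; python3 - <<'E'
from workcell import readout, snapshot, camera_model, bot
import cv2,numpy as np
for n in ("side","top"):
    im=snapshot(n); cv2.imwrite(f"pics/{n}0.png",im[:,:,::-1])
    m=camera_model(n); R=cv2.Rodrigues(np.array(m["rvec"],float))[0]
    print(n,m["mtx"],"C",(-R.T@np.array(m["tvec"]).ravel()).round(3),"z",R[2].round(3))
print(readout.state())
E
```

```text
side [[491.93544893   0.         311.08025518]
 [  0.         491.93544893 239.64640895]
 [  0.           0.           1.        ]] C [0.1   1.013 0.713] z [ 0.251 -0.837 -0.487]
top [[526.65031112   0.         320.01825774]
 [  0.         526.65031112 228.8785014 ]
 [  0.           0.           1.        ]] C [ 0.217 -0.048  1.113] z [ 0.212 -0.02  -0.977]
{'t': 0.1, 'joint_pos': array([ 1.15278411,  0.41181359, -0.01273721,  1.59695067,  0.00563408,
        1.13430953, -0.08221552]), 'qd': array([ 0.00079037, -0.00141312,  0.00065716, -0.00138858,  0.00086331,
        0.00039455, -0.00194391]), 'joint_torque': array([ 2.76558407e-03, -6.01828837e+01,  6.84464704e-01, -3.00090051e+01,
        1.40744823e-02,  6.52314106e-03,  7.70885606e-06]), 'position': array([ 0.21401702, -0.58674257,  0.23054495]), 'ee_rot': array([-2.57356145e+00,  1.80050772e+00,  1.96362631e-03]), 'contact_force': array([-0.24398626,  0.32196196, -0.28065202]), 'moment': array([ 0.02909714,  0.00129539, -0.03942038]), 'finger_gap': 1.000703388336356}
```

View pics/top0.png

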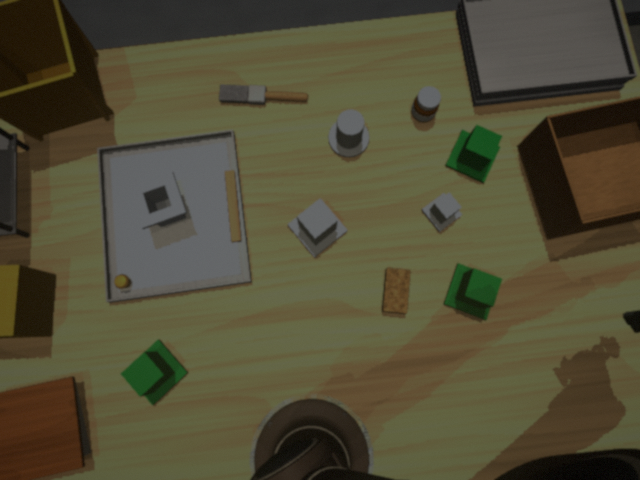

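View pics/side0.png

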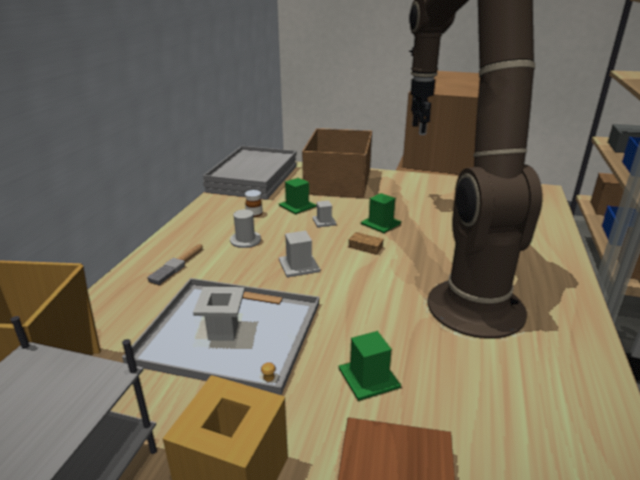

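The top view shows the large square cup at about (318,225), the small one at (441,210), the round one at (350,132) and the twin in the pan at about (160,200). I'll zoom in on the two large ones to get their corners.

```bash
python3 - <<'E'
import cv2,numpy as np
t=cv2.imread("pics/top0.png");s=cv2.imread("pics/side0.png")
def c(im,x,y,w,h,k): return cv2.convertScaleAbs(cv2.resize(im[y:y+h,x:x+w],None,fx=k,fy=k,interpolation=cv2.INTER_CUBIC),alpha=1.4)
a=c(t,280,190,75,75,5);b=c(t,125,160,75,95,5)[:375]
d=c(s,270,222,60,60,6.25);e=c(s,185,275,75,75,5)
cv2.imwrite("pics/crop0.png",np.vstack([np.hstack([a,b]),np.hstack([d,e])])[:750])
cv2.imwrite("pics/crop_t.png",np.hstack([a,b])); cv2.imwrite("pics/crop_s.png",np.hstack([d,e]))
E
```

```text
(no output)
```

View pics/crop_t.png

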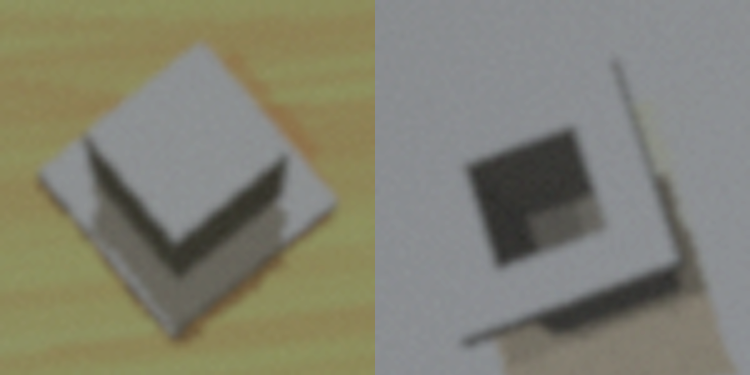

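View pics/crop_s.png

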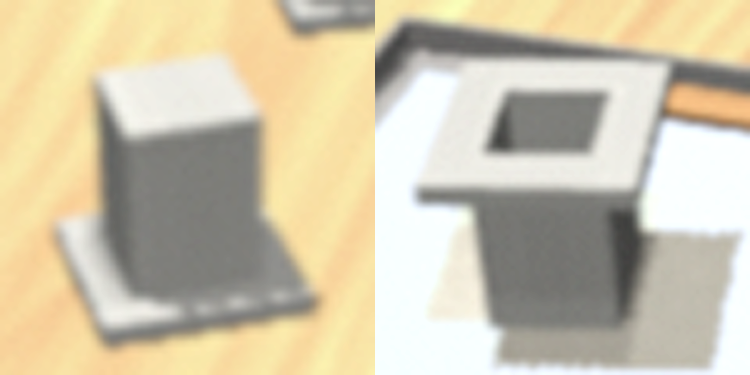

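```bash
cat > h.py <<'E'
import numpy as np,cv2
from workcell import camera_model
def rays(n,p):
    m=camera_model(n);R=cv2.Rodrigues(np.array(m["rvec"],float))[0];t=np.array(m["tvec"],float).ravel()
    u=cv2.undistortPoints(np.array(p,float).reshape(-1,1,2),np.array(m["mtx"]),None)[:,0]
    d=np.c_[u,np.ones(len(u))]@R; return -R.T@t,d
def onz(n,p,z):
    c,d=rays(n,p); return c+d*((z-c[2])/d[:,2])[:,None]
def P(n):
    m=camera_model(n);R=cv2.Rodrigues(np.array(m["rvec"],float))[0]
    return np.array(m["mtx"])@np.c_[R,np.array(m["tvec"],float).ravel()]
def tri(pt,ps):
    X=cv2.triangulatePoints(P("top"),P("side"),np.array(pt,float).T,np.array(ps,float).T);return (X[:3]/X[3]).T
def crop(p,x0,x,y,k): p=np.array(p,float)-[x0,0]; return (p+.5)/k-.5+[x,y]
def sq(q): # angle mod 90 of ordered quad
    e=np.roll(q,-1,0)-q; a=np.arctan2(e[:,1],e[:,0]); return np.degrees(np.angle(np.mean(np.exp(4j*a)))/4),np.linalg.norm(e[:,:2],axis=1)*1e3
E
python3 - <<'E'
from h import *
np.set_printoptions(precision=4,suppress=True)
U=crop([(202,43),(287,157),(177,240),(87,137)],0,280,190,5)
q=onz("top",U,.09);print("foot top",q.mean(0),sq(q))
C=crop([(40,177),(337,207)],0,280,190,5);q=onz("top",C,.01);print("collar diag",q.mean(0),np.linalg.norm(q[0]-q[1]))
S=crop([(97,73),(225,57),(260,120),(122,137)],0,270,222,6.25)
q=onz("side",S,.09);print("foot side",q.mean(0),sq(q))
I=crop([(470,163),(573,130),(605,225),(500,267)],375,125,160,5)
O=crop([(615,62),(680,260),(465,340)],375,125,160,5)
SO=crop([(460,60),(672,63),(637,190),(417,190)],375,185,275,5)
SI=crop([(507,93),(608,93),(590,152),(487,152)],375,185,275,5)
for z in (.09,.093,.096,.1):
    a,b,o,so=onz("top",I,z),onz("side",SI,z),onz("top",O,z),onz("side",SO,z)
    print(z,"in",a.mean(0)[:2],sq(a),"out",((o[0]+o[2])/2)[:2],np.linalg.norm(o[1]-o[0]),np.linalg.norm(o[1]-o[2]),"\n side in",b.mean(0)[:2],sq(b),"out",so.mean(0)[:2],sq(so))
E
```

```text
foot top [ 0.46   -0.0661  0.09  ] (np.float64(31.77828382127731), array([58.0691, 55.254 , 55.3404, 60.1719]))
collar diag [ 0.458  -0.0651  0.01  ] 0.12803870275022744
foot side [ 0.4595 -0.0624  0.09  ] (np.float64(30.041492739975126), array([56.1018, 57.7615, 58.2109, 57.0323]))
0.09 in [0.5387 0.2499] (np.float64(13.735472188140626), array([43.1109, 42.6938, 44.6009, 45.8944])) out [0.5371 0.2484] 0.08882573438976149 0.09013315661941747 
 side in [0.5384 0.2449] (np.float64(15.07273605731728), array([44.2984, 42.7357, 43.6074, 42.7622])) out [0.5384 0.2459] (np.float64(15.047848050591949), array([95.2423, 91.6185, 91.1042, 94.1176]))
0.093 in [0.5377 0.249 ] (np.float64(13.735472188140596), array([42.9845, 42.5686, 44.4701, 45.7598])) out [0.5361 0.2475] 0.08856516750483488 0.08986875446152622 
 side in [0.5363 0.2486] (np.float64(15.072736057317318), array([44.0852, 42.53  , 43.3975, 42.5563])) out [0.5363 0.2496] (np.float64(15.047848050591972), array([94.7838, 91.1774, 90.6657, 93.6646]))
0.096 in [0.5368 0.2481] (np.float64(13.735472188140754), array([42.858 , 42.4434, 44.3392, 45.6251])) out [0.5352 0.2466] 0.08830460061990829 0.08960435230363503 
 side in [0.5342 0.2523] (np.float64(15.072736057317329), array([43.8719, 42.3242, 43.1876, 42.3505])) out [0.5342 0.2533] (np.float64(15.047848050591993), array([94.3253, 90.7364, 90.2271, 93.2115]))
0.1 in [0.5355 0.2469] (np.float64(13.735472188140658), array([42.6894, 42.2764, 44.1648, 45.4456])) out [0.534  0.2455] 0.08795717810667275 0.08925181609311342 
 side in [0.5314 0.2573] (np.float64(15.072736057317313), array([43.5876, 42.05  , 42.9077, 42.076 ])) out [0.5314 0.2582] (np.float64(15.047848050591975), array([93.714 , 90.1483, 89.6424, 92.6074]))
```

```bash
cat >> h.py <<'E'
from scipy.spatial.transform import Rotation as Ro
def delta(xyz,yaw):
    from workcell import readout
    s=readout.state();R=Ro.from_rotvec(s["ee_rot"])
    G=Ro.from_matrix(np.array([[np.cos(yaw),np.sin(yaw),0],[np.sin(yaw),-np.cos(yaw),0],[0,0,-1]]))
    print("t",s["t"],"pos",s["position"].round(4),"yaw",np.degrees(np.arctan2(*R.as_matrix()[1::-1,0])).round(2),"F",s["contact_force"].round(2),"gap",s["finger_gap"])
    print("turn",(R.inv()*G).as_rotvec().round(4),"shift",(R.inv().apply(np.array(xyz)-s["position"])*1e3).round(1))
E
python3 - <<'E'
from h import *
delta([.459,-.064,.2],np.radians(31))
E
```

```text
t 0.1 pos [ 0.214  -0.5867  0.2305] yaw -69.95 F [-0.24  0.32 -0.28] gap 1.000703388336356
turn [-1.200e-03  1.200e-03 -1.762e+00] shift [-407.1 -409.3   31.1]
```

servo_tool(
  motion=[
    [[0, 0, -0.035, -8, -8, 1, 85], [0, 0, -0.106, -24, -25, 2, 85], [0, 0, -0.194, -45, -45, 3, 85], [0, 0, -0.3, -69, -70, 5, 85], [0, 0, -0.405, -94, -94, 7, 85], [0, 0, -0.511, -118, -119, 9, 85], [0, 0, -0.617, -142, -143, 11, 85], [0, 0, -0.722, -167, -168, 13, 85], [0, 0, -0.828, -191, -192, 15, 85], [0, 0, -0.934, -216, -217, 16, 85], [0, 0, -1.04, -240, -241, 18, 85], [0, 0, -1.145, -265, -266, 20, 85], [0, 0, -1.251, -289, -290, 22, 85], [0, 0, -1.357, -313, -315, 24, 85], [0, 0, -1.462, -338, -339, 26, 85], [0, 0, -1.568, -362, -364, 28, 85], [0, 0, -1.656, -383, -384, 29, 85], [0, 0, -1.727, -399, -401, 30, 85], [0, 0, -1.762, -407, -409, 31, 85], [0, 0, -1.762, -407, -409, 31, 85]],
  ],
  grip_force=40,
)

```text
t: 2.1
position: [0.4588, -0.0631, 0.2001]
ee_rot: [-3.025, -0.845, 0.0]
contact_force: [-0.4, -1.1, -1.4]
finger_gap: 0.998
```

```bash
python3 - <<'E'
from h import *
from workcell import snapshot
im=snapshot("top"); im2=snapshot("side")
cv2.imwrite("pics/m1.png",np.hstack([cv2.resize(im[130:330,220:420,::-1],(400,400)),cv2.resize(im2[120:320,200:400,::-1],(400,400))]))
delta([.459,-.064,.036],np.radians(31))
E
```

```text
t 2.2 pos [ 0.4583 -0.0654  0.2001] yaw 30.92 F [ 0.35 -0.17 -0.23] gap 0.9934944479760023
turn [ 0.0001  0.001  -0.0014] shift [  1.5  -0.9 164.1]
```

View pics/m1.png

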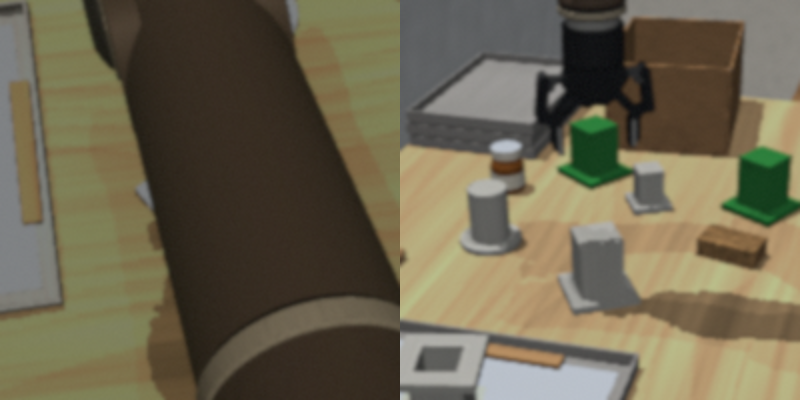

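The arm now covers the top view. The side view shows the open jaws (about (595,110)) straight above the cup (about (598,260)), aligned with its sides. Next I descend, then close.

servo_tool(
  motion=[
    [[0, 0, 0, 0, 0, 5, 85], [0, 0, 0, 0, 0, 18, 85], [0, 0, 0, 0, 0, 36, 85], [0, 0, 0, 0, 0, 54, 85], [0, 0, 0, 0, 0, 72, 85], [0, 0, 0, 0, 0, 90, 85], [0, 0, 0, 0, 0, 106, 85], [0, 0, 0, 0, 0, 120, 85], [0, 0, 0, 0, 0, 133, 85], [0, 0, 0, 0, 0, 144, 85], [0, 0, 0, 0, 0, 152, 85], [0, 0, 0, 0, 0, 159, 85], [0, 0, 0, 0, 0, 163, 85], [0, 0, 0, 0, 0, 164, 85], [0, 0, 0, 0, 0, 164, 85]],
  ],
)

```text
t: 3.7
position: [0.4591, -0.0646, 0.0364]
ee_rot: [3.027, 0.84, 0.0]
contact_force: [-0.4, 1.0, 0.3]
finger_gap: 0.994
```

```bash
python3 - <<'E'
from h import *
from workcell import snapshot
im2=snapshot("side")
cv2.imwrite("pics/m2.png",cv2.resize(im2[160:310,220:370,::-1],(600,600)))
delta([.459,-.064,.036],np.radians(31))
E
```

```text
t 3.75 pos [ 0.4592 -0.0646  0.0366] yaw 31.0 F [-0.57 -0.24  0.01] gap 0.9996377224630905
turn [ 0.0004 -0.0004 -0.    ] shift [ 0.2 -0.6  0.6]
```

View pics/m2.png

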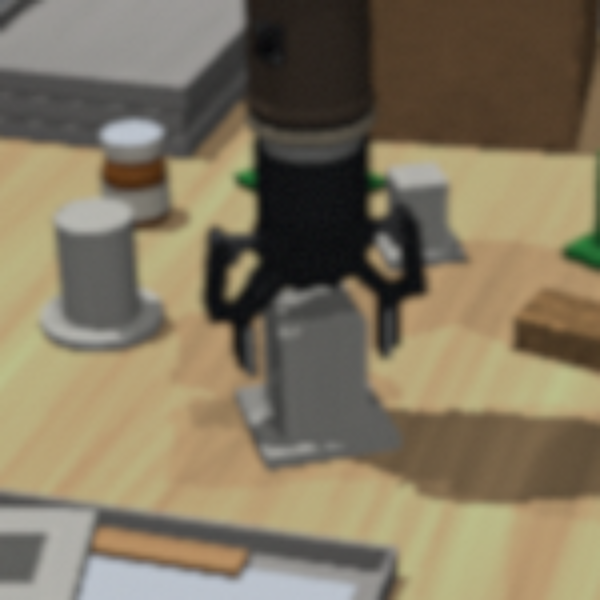

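The jaws straddle the cup (finger tips at about (243,365) and (388,350)), clear of its neighbours. Close now.

servo_tool(
  motion=[
    [[0, 0, 0, 0, 0, 0, 75], [0, 0, 0, 0, 0, 0, 68], [0, 0, 0, 0, 0, 0, 62], [0, 0, 0, 0, 0, 0, 58], [0, 0, 0, 0, 0, 0, 54], [0, 0, 0, 0, 0, 0, 50], [0, 0, 0, 0, 0, 0, 50], [0, 0, 0, 0, 0, 0, 50], [0, 0, 0, 0, 0, 0, 50]],
  ],
  grip_force=50,
)

```text
t: 4.65
position: [0.4599, -0.0644, 0.037]
ee_rot: [3.027, 0.84, 0.003]
contact_force: [-0.0, 0.8, 6.4]
finger_gap: 0.673
```

servo_tool(
  motion=[
    [[0, 0, 0, 0, 0, -2, 50], [0, 0, 0, 0, 0, -8, 50], [0, 0, 0, 0, 0, -18, 50], [0, 0, 0, 0, 0, -32, 50], [0, 0, 0, 0, 0, -50, 50], [0, 0, 0, 0, 0, -70, 50], [0, 0, 0, 0, 0, -90, 50], [0, 0, 0, 0, 0, -110, 50], [0, 0, 0, 0, 0, -128, 50], [0, 0, 0, 0, 0, -143, 50], [0, 0, 0, 0, 0, -154, 50], [0, 0, 0, 0, 0, -160, 50], [0, 0, 0, 0, 0, -160, 50]],
  ],
)

```text
t: 5.95
position: [0.4591, -0.0647, 0.1969]
ee_rot: [3.027, 0.839, 0.001]
contact_force: [0.3, 0.1, -2.6]
finger_gap: 0.675
```

```bash
python3 - <<'E'
from h import *
from workcell import snapshot
im2=snapshot("side")
cv2.imwrite("pics/m3.png",cv2.resize(im2[90:240,240:390,::-1],(600,600)))
delta([.537,.248,.196],np.radians(15-.5))
E
```

```text
t 6.0 pos [ 0.4588 -0.0647  0.1963] yaw 30.99 F [-0.21 -0.3  -1.52] gap 0.6786216013603388
turn [2.000e-04 1.000e-04 2.878e-01] shift [ 2.281e+02 -2.278e+02  2.000e-01]
```

View pics/m3.png

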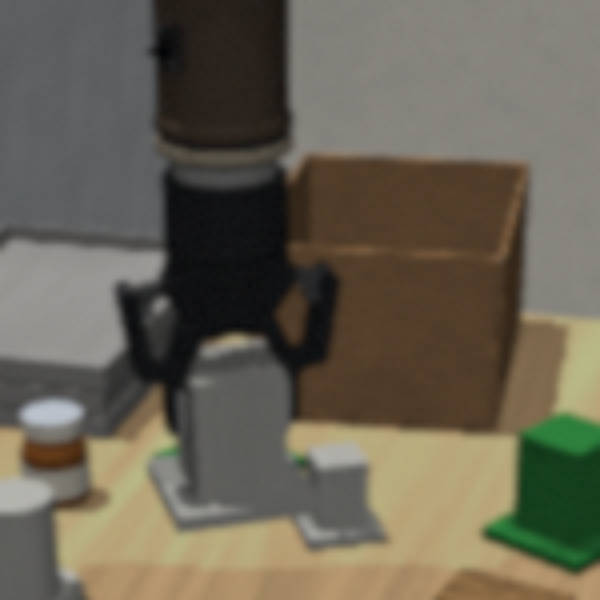

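The cup came up level (at about (240,440)), and the gap held at 0.675, about 57.6 mm. Carry it over the pan.

servo_tool(
  motion=[
    [[0, 0, 0.009, 7, -7, 0, 50], [0, 0, 0.023, 18, -18, 0, 50], [0, 0, 0.043, 34, -34, 0, 50], [0, 0, 0.069, 55, -55, 0, 50], [0, 0, 0.095, 75, -75, 0, 50], [0, 0, 0.121, 96, -96, 0, 50], [0, 0, 0.147, 116, -116, 0, 50], [0, 0, 0.173, 137, -137, 0, 50], [0, 0, 0.199, 157, -157, 0, 50], [0, 0, 0.224, 178, -178, 0, 50], [0, 0, 0.248, 196, -196, 0, 50], [0, 0, 0.265, 210, -210, 0, 50], [0, 0, 0.279, 221, -221, 0, 50], [0, 0, 0.288, 228, -228, 0, 50], [0, 0, 0.288, 228, -228, 0, 50], [0, 0, 0.288, 228, -228, 0, 50]],
  ],
)

```text
t: 7.6
position: [0.5367, 0.2475, 0.1956]
ee_rot: [3.116, 0.397, -0.002]
contact_force: [-0.7, 0.6, -1.6]
finger_gap: 0.672
```

```bash
python3 - <<'E'
from h import *
from workcell import snapshot
im2=snapshot("side")
cv2.imwrite("pics/side4.png",im2[:,:,::-1])
cv2.imwrite("pics/m4.png",cv2.convertScaleAbs(cv2.resize(im2[215:365,160:310,::-1],(600,600),interpolation=cv2.INTER_CUBIC),alpha=1.))
delta([.537,.248,.196],np.radians(15-.5))
E
```

```text
t 7.65 pos [0.5368 0.2471 0.1958] yaw 14.47 F [-0.68  0.1  -2.23] gap 0.6777780959542102
turn [ 0.0008  0.001  -0.0006] shift [ 0.4 -0.8 -0.2]
```

View pics/m4.png

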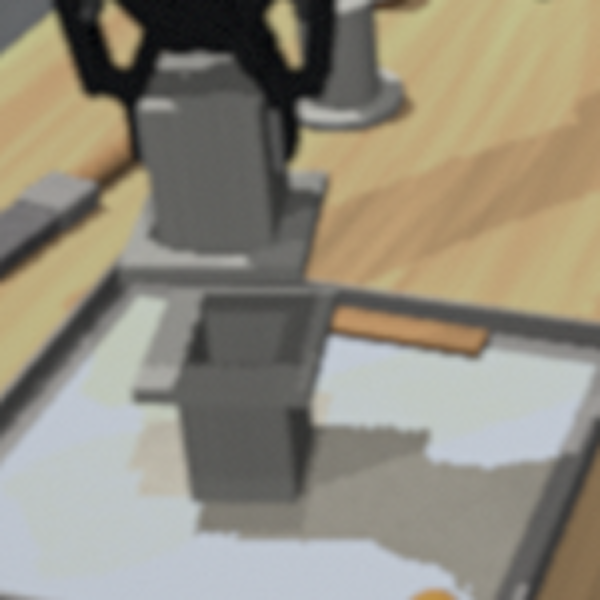

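The held cup (collar at about (220,240)) hangs above the lower rim (about (230,345)) with its sides parallel. I'll zoom in on the collar to compare the two centres.

```bash
python3 - <<'E'
import cv2
s=cv2.imread("pics/side4.png")
cv2.imwrite("pics/m4z.png",cv2.convertScaleAbs(cv2.resize(s[250:320,185:250],None,fx=8,fy=8,interpolation=cv2.INTER_CUBIC),alpha=1.5))
E
```

```text
(no output)
```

View pics/m4z.png

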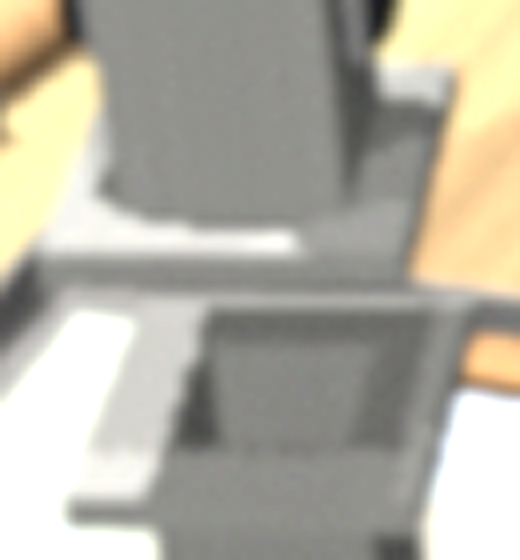

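```bash
python3 - <<'E'
from h import *
np.set_printoptions(precision=4,suppress=True)
A=crop([(40,250),(405,255),(455,68)],0,185,250,8);B=crop([(70,500),(412,503),(468,305)],0,185,250,8)
for p,zz in((A,(.167,.17,.173)),(B,(.09,.092,.095))):
  for z in zz:
    q=onz("side",p,z);d=q[2]-q[0];print(z,q[[0,2]].mean(0),np.linalg.norm(d),np.degrees(np.arctan2(d[1],d[0]))%90-45, [np.linalg.norm(q[1]-q[i]) for i in(0,2)])
E
```

```text
0.167 [0.5358 0.2455 0.167 ] 0.12622905969060347 13.943693562097337 [np.float64(0.09159560955348947), np.float64(0.08927179334591497)]
0.17 [0.5334 0.2497 0.17  ] 0.12553575439215148 13.943693562097309 [np.float64(0.09109252633656596), np.float64(0.08878147354569833)]
0.173 [0.531 0.254 0.173] 0.12484244909369943 13.943693562097366 [np.float64(0.0905894431196424), np.float64(0.08829115374548159)]
0.09 [0.538  0.2465 0.09  ] 0.12664902656217222 14.414551809361981 [np.float64(0.08885206110651667), np.float64(0.08918966090466765)]
0.092 [0.5366 0.249  0.092 ] 0.12624258270671704 14.414551809361939 [np.float64(0.08856691580961598), np.float64(0.08890343217769807)]
0.095 [0.5345 0.2527 0.095 ] 0.1256329169235343 14.414551809362038 [np.float64(0.08813919786426462), np.float64(0.08847408908724368)]
```

Offset is about 2 mm in x, and the angles agree. Lower most of the way with a +2 mm x correction, then feel for contact.

servo_tool(
  motion=[
    [[0, 0, 0, 1, 0, 2, 50], [0, 0, 0, 2, 0, 8, 50], [0, 0, 0, 2, 0, 16, 50], [0, 0, 0, 2, 0, 25, 50], [0, 0, 0, 2, 0, 34, 50], [0, 0, 0, 2, 0, 42, 50], [0, 0, 0, 2, 0, 49, 50], [0, 0, 0, 2, 0, 54, 50], [0, 0, 0, 2, 0, 58, 50], [0, 0, 0, 2, 0, 60, 50], [0, 0, 0, 2, 0, 60, 50]],
  ],
)

```text
t: 8.75
position: [0.5389, 0.2487, 0.1361]
ee_rot: [3.116, 0.396, -0.0]
contact_force: [-1.2, -0.5, -2.9]
finger_gap: 0.677
```

```bash
python3 - <<'E'
from h import *
from workcell import snapshot
im2=snapshot("side")
cv2.imwrite("pics/side5.png",im2[:,:,::-1])
cv2.imwrite("pics/m5.png",cv2.convertScaleAbs(cv2.resize(im2[250:350,170:270,::-1],(600,600),interpolation=cv2.INTER_CUBIC),alpha=1.5))
delta([.539,.248,.128],np.radians(14.5))
E
```

```text
t 8.8 pos [0.5389 0.2488 0.1364] yaw 14.5 F [-0.22 -0.64 -2.01] gap 0.6741964887211013
turn [-0.     -0.0002 -0.    ] shift [-0.2  0.8  8.4]
```

View pics/m5.png

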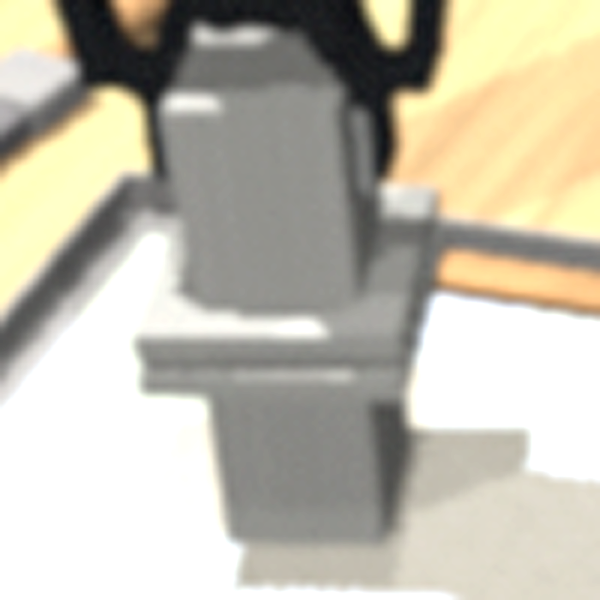

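The two collars line up well (corners at about (140,345) and (145,380)), with a gap of a few mm. Slow descent now.

servo_tool(
  motion=[
    [[0, 0, 0, 0, 0, 1, 50], [0, 0, 0, 0, 0, 2, 50], [0, 0, 0, 0, 0, 3, 50], [0, 0, 0, 0, 0, 4, 50], [0, 0, 0, 0, 0, 5, 50], [0, 0, 0, 0, 0, 5, 50]],
  ],
)

```text
t: 9.4
position: [0.5389, 0.2488, 0.1312]
ee_rot: [-3.116, -0.396, -0.0]
contact_force: [0.8, 0.4, -3.0]
finger_gap: 0.678
```

servo_tool(
  motion=[
    [[0, 0, 0, 0, 0, 0.5, 50], [0, 0, 0, 0, 0, 1, 50], [0, 0, 0, 0, 0, 1, 50]],
  ],
)

```text
t: 9.7
position: [0.539, 0.2488, 0.1311]
ee_rot: [3.116, 0.396, 0.001]
contact_force: [-2.4, -0.5, 5.1]
finger_gap: 0.678
```

Contact: the force went from -3 to +5 N. I'll check the picture before releasing.

```bash
python3 - <<'E'
from h import *
from workcell import snapshot
im2=snapshot("side")
cv2.imwrite("pics/m6.png",cv2.convertScaleAbs(cv2.resize(im2[250:350,170:270,::-1],(600,600),interpolation=cv2.INTER_CUBIC),alpha=1.5))
delta([.539,.248,.128],np.radians(14.5))
E
```

```text
t 9.75 pos [0.539  0.2489 0.1311] yaw 14.5 F [-2.03 -1.5   5.38] gap 0.6754489553492788
turn [ 0.0003 -0.0007  0.    ] shift [-0.2  0.9  3.1]
```

View pics/m6.png

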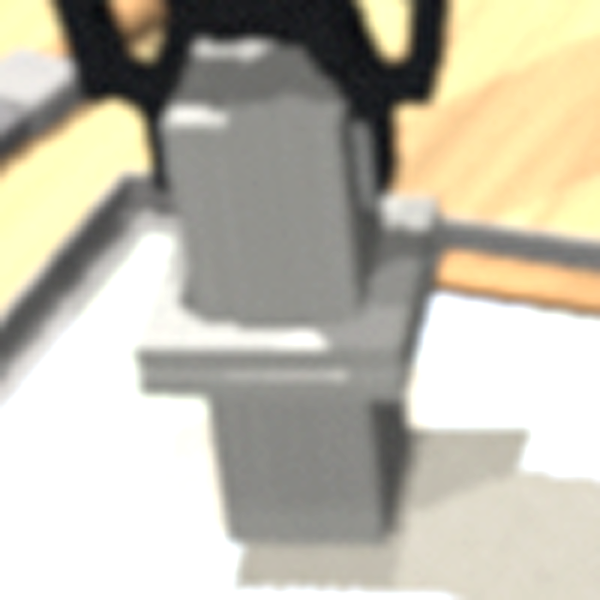

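Rim is on rim; a thin bright strip of lower rim still shows at (290,375), so the offset is 1–2 mm. Release gently, then go straight up.

servo_tool(
  motion=[
    [[0, 0, 0, 0, 0, 0, 57], [0, 0, 0, 0, 0, 0, 58], [0, 0, 0, 0, 0, 0, 60], [0, 0, 0, 0, 0, 0, 63], [0, 0, 0, 0, 0, 0, 68], [0, 0, 0, 0, 0, 0, 74], [0, 0, 0, 0, 0, 0, 80], [0, 0, 0, 0, 0, 0, 85], [0, 0, 0, 0, 0, 0, 85], [0, 0, 0, 0, 0, 0, 85]],
  ],
)

```text
t: 10.75
position: [0.5389, 0.2487, 0.1303]
ee_rot: [3.116, 0.396, 0.0]
contact_force: [0.2, -0.6, 0.6]
finger_gap: 0.994
```

```bash
python3 - <<'E'
from h import *
from workcell import snapshot
im2=snapshot("side")
cv2.imwrite("pics/m7.png",cv2.convertScaleAbs(cv2.resize(im2[240:340,170:270,::-1],(600,600),interpolation=cv2.INTER_CUBIC),alpha=1.5))
delta([.539,.248,.28],np.radians(14.5))
E
```

```text
t 10.8 pos [0.5389 0.2487 0.1303] yaw 14.5 F [-0.24  0.18 -0.65] gap 0.9960012422956812
turn [ 0.     -0.     -0.0001] shift [-1.000e-01  7.000e-01 -1.497e+02]
```

View pics/m7.png

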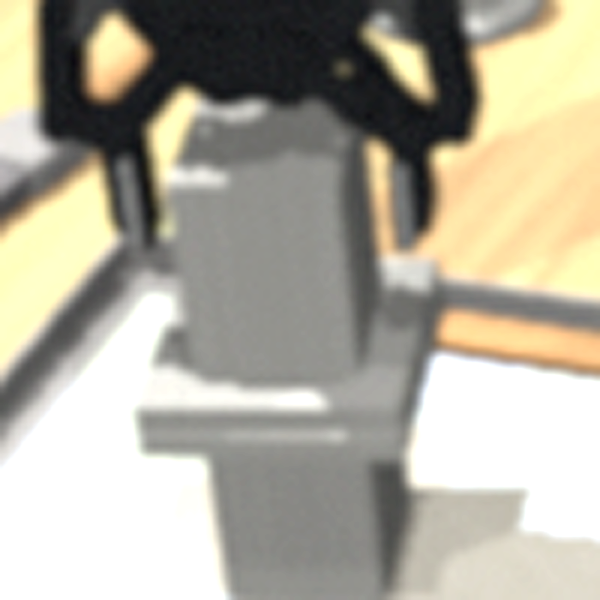

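The fingers are clear on both sides, at about (135,210) and (410,210), and the pair stands straight. Raise the arm, then swing back to uncover the top view.

servo_tool(
  motion=[
    [[0, 0, 0, 0, 0, -4, 85], [0, 0, 0, 0, 0, -14, 85], [0, 0, 0, 0, 0, -30, 85], [0, 0, 0, 0, 0, -50, 85], [0, 0, 0, 0, 0, -70, 85], [0, 0, 0, 0, 0, -90, 85], [0, 0, 0, 0, 0, -110, 85], [0, 0, 0, 0, 0, -128, 85], [0, 0, 0, 0, 0, -142, 85], [0, 0, 0, 0, 0, -150, 85], [0, 0, 0, -10, 8, -150, 85], [0, 0, 0, -30, 30, -150, 85], [0, 0, 0, -55, 55, -150, 85], [0, 0, 0, -80, 80, -150, 85], [0, 0, 0, -105, 105, -150, 85], [0, 0, 0, -130, 130, -150, 85], [0, 0, 0, -150, 150, -150, 85], [0, 0, 0, -160, 165, -150, 85], [0, 0, 0, -160, 170, -150, 85], [0, 0, 0, -160, 170, -150, 85]],
  ],
)

```text
t: 12.8
position: [0.4263, 0.0432, 0.2799]
ee_rot: [3.117, 0.393, -0.001]
contact_force: [0.0, 0.4, 0.4]
finger_gap: 0.995
```

```bash
python3 - <<'E'
from h import *
from workcell import snapshot
a=snapshot("top");b=snapshot("side")
cv2.imwrite("pics/top8.png",a[:,:,::-1]);cv2.imwrite("pics/side8.png",b[:,:,::-1])
k=lambda i,x,y:cv2.convertScaleAbs(cv2.resize(i[y:y+100,x:x+80,::-1],None,fx=5,fy=5,interpolation=cv2.INTER_CUBIC),alpha=1.4)
cv2.imwrite("pics/m8.png",np.hstack([k(a,120,150),k(b,180,245)]))
delta([.539,.248,.28],np.radians(14.5))
E
```

```text
t 12.9 pos [0.4266 0.0448 0.28  ] yaw 14.53 F [0.08 0.55 0.34] gap 0.9998422455427344
turn [-0.0006  0.0001  0.0005] shift [ 1.598e+02 -1.685e+02  1.000e-01]
```

View pics/m8.png

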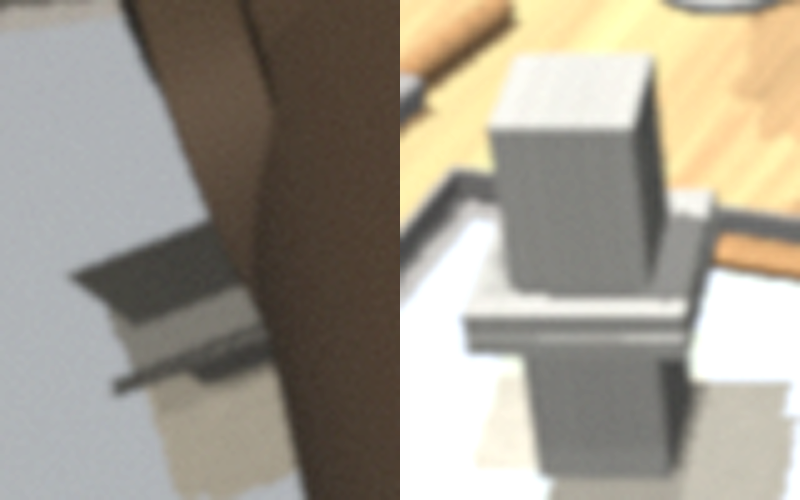

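View pics/side8.png

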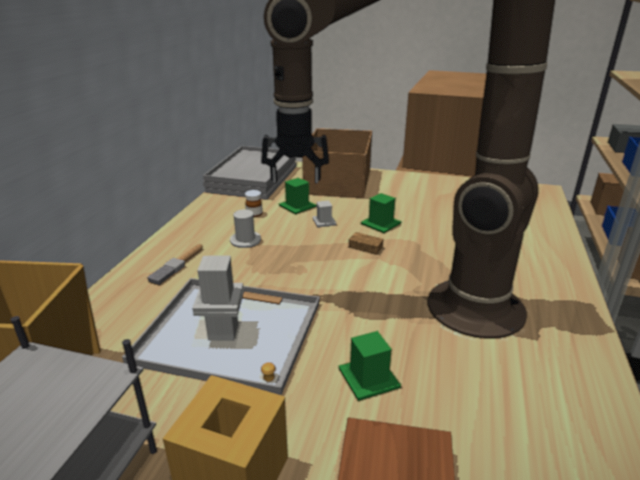

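```bash
python3 - <<'E'
from h import *
from workcell import bot
p=crop([(517,57),(655,57),(633,130),(490,127)],400,180,245,5)
q=onz("side",p,.182);print(q.mean(0),sq(q))
a=cv2.imread("pics/side0.png").astype(int);b=cv2.imread("pics/side8.png").astype(int)
for n,(x,y,w,h) in dict(round=(228,205,35,42),small=(311,199,27,28),lower=(198,315,38,25)).items():
    print(n,np.abs(a-b)[y:y+h,x:x+w].mean().round(1))
E
```

```text
[0.53811467 0.24665388 0.182     ] (np.float64(14.96005647502656), array([58.27528379, 56.58086988, 58.0301297 , 54.43355887]))
round 4.9
small 5.0
lower 4.0
```

Upper cup measured at (0.538, 0.247), 15.0°, against (0.537, 0.248), about 14.5°, for the lower one. The bystanders are unchanged, so I'm handing in.

```bash
python3 -c "
from workcell import bot
print(bot.job_done())"
```

```text
the job is handed in; nothing more can be done
None
```

I set the large square cup mouth down on its twin in the pan, rim on rim, and handed the job in at about 12.9 s of the 32 s allowed. I lowered it slowly until about 5 N of contact, then let go and backed the arm well clear.

- **Alignment:** in the last side picture the upper cup's foot centre measured (0.538, 0.247) m at 15.0°. The lower rim had measured about (0.537, 0.248) m at about 14.5° before placing. That puts the cups about 2 mm apart sideways and under 1° out of line. The foot measurement assumes its top at z = 0.182 m.
- **Standing:** the pair looked upright and rim on rim in the side view, and the wrist force was close to zero after release.
- **Other cups:** around the round cup, the small cup and the lower cup's body, the side pictures before and after differ only at about noise level (4–5 grey levels). They look unmoved.
- **Not checked or in disagreement:** the arm hid most of the pair from the top camera, so the final check comes from the side view alone. The side and top views had differed by about 3 mm in y for the upper cup's starting position, so expect an error of a few mm.

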